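# Nest the bench pots and hold the bin flap at the mark

## Task

Nest the white and the orange pot in the green one, in either order, so that all three make one upright stack where the green pot stands. Then take the plywood bin's flap by its black lift tab, swing it up until it lines up with the red pointer arm beside it, and keep holding it there so that I can put the stack away: the flap falls shut by itself, so finish with the gripper still holding it at the pointer. Do not shift the red pointer, and leave the other things on the bench as they are.

Things in the scene. Friction and masses are not known exactly. Their poses are not given: they have to be found in the camera images.
- pot_green: tapered round open plastic pot, green, standing upright: 80 mm tall, outside radius 20 mm at the foot and 31 mm at the rim, wall 3 mm, raised inner floor 32 mm above the underside, so that a pot nested in another stands 32 mm higher than it and its top 32 mm stay in sight (two nested pots: 32 and 64 mm higher); about 160 g (varies). Origin: centre of the underside, z up. It is the bottom of the stack.
- pot_white: tapered round open plastic pot, white, standing upright: 80 mm tall, outside radius 20 mm at the foot and 31 mm at the rim, wall 3 mm, raised inner floor 32 mm above the underside, so that a pot nested in another stands 32 mm higher than it and its top 32 mm stay in sight (two nested pots: 32 and 64 mm higher); about 90 g (varies). Origin: centre of the underside, z up.
- pot_orange: tapered round open plastic pot, orange, standing upright: 80 mm tall, outside radius 20 mm at the foot and 31 mm at the rim, wall 3 mm, raised inner floor 32 mm above the underside, so that a pot nested in another stands 32 mm higher than it and its top 32 mm stay in sight (two nested pots: 32 and 64 mm higher); about 90 g (varies). Origin: centre of the underside, z up.
- bin: open plywood bin fixed to the bench, 200 mm deep (its x), 240 mm wide (its y), walls 120 mm high, closed by the flap. Origin: centre of its underside; its x axis points horizontally from the tab side (front, towards the robot) to the hinge side (back), its y axis runs along the hinge. The hinge line is 100 mm behind the origin, 126 mm above the bench.
- flap (a joint): angle of the plywood flap in rad: 0 = shut and level, grows as its front edge swings up about the hinge at the back, up to 1.35; it weighs about 0.45 kg (varies), turns freely and falls shut from any angle. The panel reaches 205 mm forward from the hinge, is 250 mm wide and 10 mm thick, its mid-plane through the hinge line. A yellow pointer stub sits on its +y edge.
- flap_grip (a point): point to grip on the flap's black lift tab, which juts forward from the middle of the front edge: a rubber plate standing on edge, 14 mm thick (along the hinge direction, the bin's y), 36 mm tall and 70 mm long (205 to 275 mm from the hinge line); the point is its centre line 250 mm from the hinge. Its axes turn with the flap and equal the bin's axes when shut (x points from tab to hinge).
- flap_hinge (a point): middle of the flap's hinge line (turns with the flap, does not move)
- mark (a joint): angle of the red pointer arm in rad, about the same hinge line and in the same sense as the flap; it stays where it is set (stiff friction), between 0.40 and 0.75. The flap lines up with it when both angles are equal.
- mark_tip (a point): broad tip of the red pointer arm, 190 mm from the hinge line, 163 mm to the bin's +y side of the middle; its x axis points along the arm to the hinge line
- spray_can: spray can, radius 30 mm, 170 mm tall; small thing on the bench, not part of the job: leave it where it is
- tape_roll: yellow roll, radius 45 mm, 24 mm tall; small thing on the bench, not part of the job: leave it where it is
- wrench: steel wrench 170 mm long, lying; small thing on the bench, not part of the job: leave it where it is
- screw_jar: glass jar, radius 32 mm, 80 mm tall; small thing on the bench, not part of the job: leave it where it is
- offcut: wood offcut 140 x 70 x 35 mm; small thing on the bench, not part of the job: leave it where it is
- mallet: hammer 260 mm long, lying; small thing on the bench, not part of the job: leave it where it is
Mind the look-alikes: they are no part of the job. Several things have the shape of the pot_orange; the one meant has the colours described above.

How it is judged:
By the outcome, as a careful person would: the job done as asked, in the order asked, and still so for the second after the job is handed in, while the arm keeps its last pose, push and grip.
It also fails if it takes over 67 s, if anything falls off the work surface, if the arm or the gripper's body presses on something with over 40 N, if the wrist force passes 120 N, or if a joint passes its speed limit or range.

## Robot

A 6-joint arm with a two-finger parallel gripper is mounted at the origin on the work surface. World frame = base frame: x ahead of the robot, y to its left, z up, the work surface at z = 0. Lengths are in m, angles in rad, forces in N, time in s.
With the tool pointing down it reaches from about 0.425 to 0.95 m from the base axis. Payload 3.5 kg.
Tool frame: the origin (TCP) lies midway between the tips of the shut fingers; the grasp point (between the pads) lies 19 mm behind it; y points along the fingers, x is the direction in which the jaws open and shut, and the axes are right-handed (so a half turn about y gives the same grasp; the last joint's range is limited). The gripper opens to 85 mm and grips with 20 to 120 N. Pads are 22 mm wide; open, the fingers measure 114 mm over their backs; the gripper's body (76 mm by 85 mm) begins 54 mm behind the grasp point. The pads swing forward as they close: fully open they stand 13 mm farther back than shut.
Start: joints at [1.055, 0.286, 1.577, -0, 1.279, -0.15], TCP at [0.241, 0.63, 0.231] pointing down, gripper open.
Joint ranges: [-2.77, 2.77], [-0.9, 2.22], [0.21, 2.48], [-1.53, 4.67], [0.24, 2.81], [-2.84, 2.84]. Speed limits (rad/s): [2.79, 2.79, 3.14, 3.14, 3.14, 3.14].

## Interface

Orientations are given as a unit quaternion [x, y, z, w].
In Python, from plant import ctrl, viewer gives the robot as it stands.
- The arm moves only by the tool step_arm, never from a script. Its argument "rows" is a list of rows, each a list of 3 entries, a list of its own where there are three numbers: the turn, a rotation vector about the tool's x, y, z in degrees, then the shift along the tool's x, y, z in mm, then the closure, from 0 (fully open) to 1 (shut). A call has 1 to 10 rows; each row is the pose to reach, as a shift and turn from the pose commanded when the call began, along the tool's axes at that moment; what a row does not reach only later rows make up. A row lasts 1/12 s, in which the tool goes at most 41.7 mm and 7.16 degrees, less where a joint would pass 70% of its speed; a pose out of reach is approached as far as the arm can. A call with a gripper value outside its range is refused whole. The fingers move at their own pace and stop on an object; "newtons" is the grip in N (left out, the last holds). Time passes only in rows, so rows that repeat a pose let the fingers close. It gives the time, the measured TCP pose, the force and the opening at its end, in the units of the state.
- ctrl.get_state(): the state, without advancing time (a new reading comes with each control period).
- viewer.read_camera(name): name is "side" or "top" or "wrist"; returns (picture, depth): 420x560x3 uint8, red, green, blue; 420x560 float32, m along the optical axis (not along the pixel's ray), 0 where there is no reading.
- viewer.calibration(name): a dict with "K" (3x3 intrinsics, pixels), "R" (3x3) and "t" (3): a world point X has camera coordinates R X + t. Camera axes: x right, y down, z forward; pixel columns grow to the right and rows downward; lengths in m; the calibration is good to about 2 mm. A picture is of the moment at which its call begins: read the wrist's pose just before it. calibration takes no time and is no camera call; for the wrist camera it gives the pose at the moment of the call.
- ctrl.sign_off(): hands the job in, once; it reports no verdict.
The state is a dict: "time": time; "qpos": joint angles; "dq": joint speeds; "joint_efforts": joint torques, N m; "eef_pos": TCP position; "tcp_rot": TCP orientation; "contact_force": force on the tool from outside, world axes, zero at the start; "wrist_torque": the same for the moment, N m; "opening": opening from 0.0 (shut) to 1.0 (fully open).
Only numpy, scipy, OpenCV 4.12 (cv2) and the standard library are available. Lean on these libraries where they do the work, as an engineer would, in place of code of your own. Each camera call takes 0.05 s, during which the arm holds its last target.

## Working session

There is one attempt and no reset: what is moved stays moved. The work goes in short steps, Python scripts to look and compute and a tool call to move; the robot and the scene stay as the last step left them, time stands still between calls to the robot, and variables do not carry over. Pictures are saved under pics/ and viewed, and the job is handed in when it is done.

Besides the shell and the picture viewer there is one more tool, called after "Emit:" as name(argument=value, ...), one argument or row to a line, values as JSON. step_arm: Moves the arm, as the interface text tells. Its arguments: {"type":"object","properties":{"rows":{"type":"array"},"newtons":{"type":"number"}},"required":["rows"]}

```bash
ls; mkdir -p pics; cat > h.py <<'E'
import numpy as np, cv2
from plant import ctrl, viewer
from scipy.spatial.transform import Rotation as Rot
def snap(n,f):
    c=viewer.calibration(n); im,d=viewer.read_camera(n)
    cv2.imwrite('pics/%s.png'%f, im[:,:,::-1]); np.savez('pics/%s.npz'%f,im=im,d=d,K=c['K'],R=c['R'],t=c['t'])
    return im,d,c
def load(f):
    z=np.load('pics/%s.npz'%f); return z['im'],z['d'],z
def pts(d,c):
    K,R,t=map(np.array,(c['K'],c['R'],c['t'])); v,u=np.mgrid[:d.shape[0],:d.shape[1]]
    P=np.stack([(u-K[0,2])/K[0,0]*d,(v-K[1,2])/K[1,1]*d,d],-1)
    return (P-t)@R
def ray(c,u,v,z):
    K,R,t=map(np.array,(c['K'],c['R'],c['t'])); o=-R.T@t; r=R.T@np.linalg.inv(K)@np.array([u,v,1.])
    return o+r*(z-o[2])/r[2]
def proj(c,X):
    K,R,t=map(np.array,(c['K'],c['R'],c['t'])); p=K@(R@np.array(X)+t); return p[:2]/p[2]
E
python3 - <<'E'
from h import *
s=ctrl.get_state(); print(s)
for n in('side','top','wrist'):
    im,d,c=snap(n,n+'0'); print(n,(-np.array(c['R']).T@c['t']).round(3))
E
```

```text
pics
{'time': 0.0, 'qpos': array([ 1.05500508e+00,  2.87215991e-01,  1.57817851e+00, -3.77668029e-05,
        1.27857930e+00, -1.49999051e-01]), 'dq': array([-0.00095023,  0.00023805, -0.00118031,  0.00040095, -0.00109909,
        0.00059743]), 'joint_efforts': array([ 2.53840284e-03, -4.05977225e+01, -2.92632312e+01, -5.43109707e-05,
        5.85250804e-03,  9.43038202e-06]), 'eef_pos': array([0.24109409, 0.62977435, 0.22991279]), 'tcp_rot': array([ 0.58297658,  0.39997283, -0.40147592, -0.58221743]), 'contact_force': array([-0.54428342,  1.0341475 , -0.51287748]), 'wrist_torque': array([-0.03359837, -0.0473892 ,  0.00280407]), 'opening': 0.9964699285351949}
side [ 0.163 -0.682  1.034]
top [ 0.241 -0.012  1.673]
wrist [0.168 0.66  0.374]
```

View pics/side0.png

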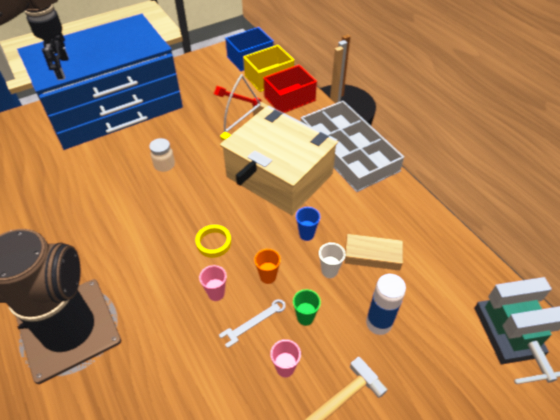

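View pics/top0.png

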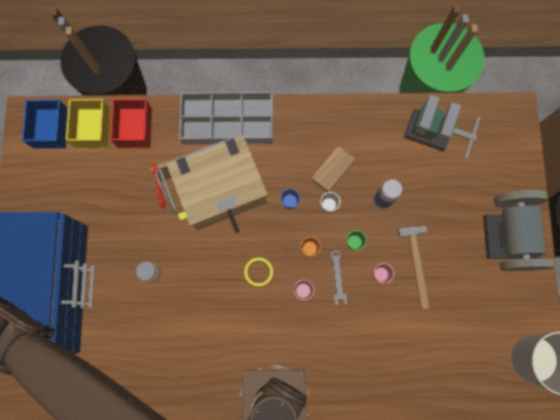

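View pics/wrist0.png

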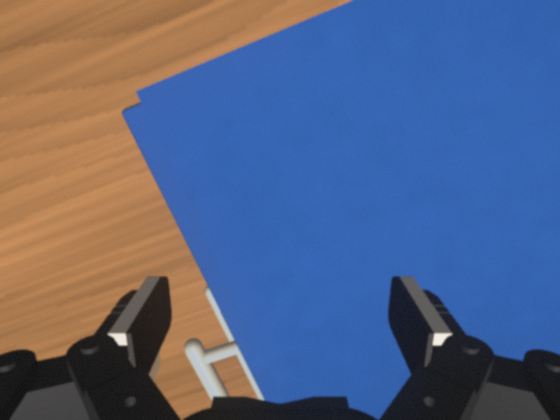

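The side picture shows green at (306,306), white at (331,260), orange at (267,265), the bin flap at about (280,145) with its black tab at (246,172), and the red arm at about (238,97). In the top picture, green is at (356,241), white (330,203), orange (310,247), tab (233,220) and red arm (160,187). The wrist camera sees only the blue cabinet.

```bash
cat > meas.py <<'E'
from h import *
def masks(im):
    h=cv2.cvtColor(im,cv2.COLOR_RGB2HSV); H,S,V=[h[...,i].astype(int) for i in range(3)]
    return dict(green=(H>50)&(H<75)&(S>150)&(V>50), orange=(H>4)&(H<16)&(S>215)&(V>110), white=(S<50)&(V>130), red=((H<4)|(H>176))&(S>190)&(V>90), yellow=(H>25)&(H<33)&(S>180), black=(V<45))
def blob(m,u,v,r=22):
    n,l,st,ce=cv2.connectedComponentsWithStats(m.astype(np.uint8))
    # blob with most pixels within r
    w=np.zeros_like(l);cv2.circle(w2:=np.zeros(m.shape,np.uint8),(u,v),r,1,-1)
    ids=np.bincount(l[(w2>0)&(l>0)]);
    return l==ids.argmax()
E
python3 - <<'E'
from meas import *
seeds={'top0':dict(green=(356,241),white=(330,203),orange=(310,247)),'side0':dict(green=(306,306),white=(331,260),orange=(267,265))}
for f in seeds:
    im,d,c=load(f); P=pts(d,c); M=masks(im)
    for k,(u,v) in seeds[f].items():
        b=blob(M[k],u,v); q=P[b&(d>0)]; z=q[:,2]
        top=q[z>np.percentile(z,99)-0.008]
        (cx,cy),r=cv2.minEnclosingCircle((top[:,:2]*1000).astype(np.float32))
        print(f,k,b.sum(),'z',np.percentile(z,[1,50,99]).round(3),'rimc',round(cx),round(cy),'r',round(r,1),'bbox',q.min(0).round(3),q.max(0).round(3))
E
```

```text
Traceback (most recent call last):
  File "meas.py", line 10, in blob
    return l==ids.argmax()
              ~~~~~~~~~~^^
ValueError: attempt to get argmax of an empty sequence
```

```bash
python3 - <<'E'
from meas import *
for f,(u0,u1,v0,v1) in {'top0':(140,420,130,320),'side0':(190,420,60,400)}.items():
    im,_,_=load(f); a=im[v0:v1,u0:u1,::-1]; s=min(800/(u1-u0),600/(v1-v0)); cv2.imwrite(f'pics/{f}_z.png',cv2.resize(a,None,fx=s,fy=s,interpolation=cv2.INTER_CUBIC)); print(s)
E
```

```text
2.857142857142857
1.7647058823529411
```

View pics/top0_z.png

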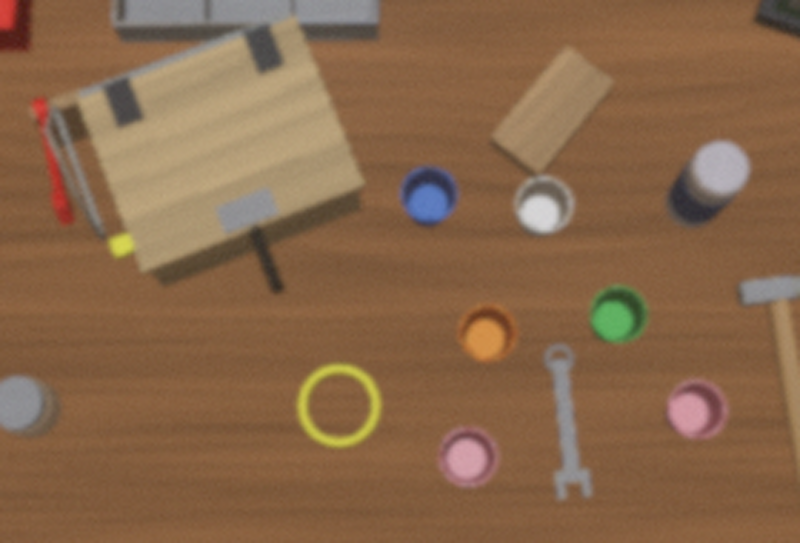

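View pics/side0_z.png

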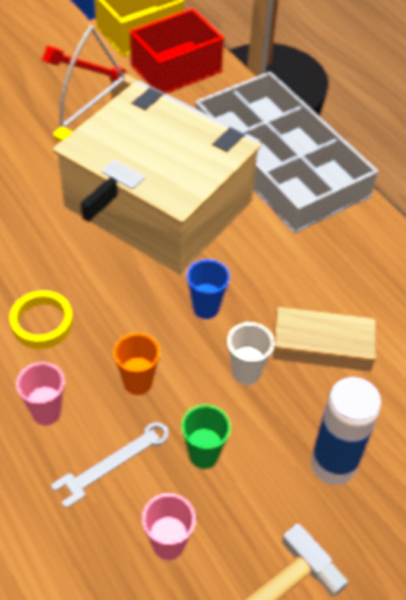

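```bash
python3 - <<'E'
from meas import *
for f,L in {'top0':[(356,250),(356,241),(320,203),(330,203),(310,238),(310,247),(160,187),(183,215)],'side0':[(306,315),(306,295),(331,268),(267,275),(267,258)]}.items():
    im,d,c=load(f); h=cv2.cvtColor(im,cv2.COLOR_RGB2HSV)
    for u,v in L: print(f,u,v,h[v,u],d[v,u])
    P=pts(d,c); print('cabinet top z', P[300,20] if f=='top0' else P[45,100])
E
```

```text
top0 356 250 [ 24 110 121] 1.689927
top0 356 241 [ 60 116 178] 1.6633474
top0 320 203 [ 13  69 152] 1.6342424
top0 330 203 [165   2 213] 1.6817967
top0 310 238 [ 11 174 123] 1.6238749
top0 310 247 [ 15 164 212] 1.6611986
top0 160 187 [  5 128 145] 1.4710001
top0 183 215 [ 29 158 213] 1.5713637
cabinet top z [0.30545421 0.68726394 0.22497122]
side0 306 315 [ 66 214 100] 1.0634768
side0 306 295 [ 67 213 103] 1.1059903
side0 331 268 [ 14  44 144] 1.157293
side0 267 275 [ 11 255 154] 1.1516589
side0 267 258 [ 11 255 173] 1.1884618
cabinet top z [0.37267149 0.73503516 0.21768467]
```

```bash
cat >> meas.py <<'E'
def fitc(xy):
    A=np.c_[2*xy,np.ones(len(xy))]; s=np.linalg.lstsq(A,(xy**2).sum(1),rcond=None)[0]
    return s[:2],np.sqrt(s[2]+s[:2]@s[:2])
E
python3 - <<'E'
from meas import *
seeds={'top0':dict(green=(356,241),white=(330,203),orange=(310,247),blue=(290,198)),'side0':dict(green=(306,297),white=(331,250),orange=(267,258),blue=(307,217))}
for f in seeds:
    im,d,c=load(f); P=pts(d,c)
    print(f,'bench z',np.median(P[285:300,200:240,2]) if f=='top0' else np.median(P[270:290,120:160,2]))
    for k,(u,v) in seeds[f].items():
        q=P[v-30:v+30,u-30:u+30].reshape(-1,3); o=ray(c,u,v,.08)
        q=q[(np.hypot(*(q[:,:2]-o[:2]).T)<.05)]
        zt=np.percentile(q[:,2],98); t=q[(q[:,2]>zt-.012)]
        ce,r=fitc(t[:,:2]); e=cv2.minEnclosingCircle((t[:,:2]*1000).astype(np.float32))
        print(f,k,'ztop',zt.round(4),len(t),'fit',ce.round(4),r.round(4),'enc',np.round(e[0],1),round(e[1],1),'seedray',o.round(3))
E
```

```text
top0 bench z 0.00011241969120305955
top0 green ztop 0.0821 80 fit [ 0.4858 -0.2519] 0.0288 enc [ 486.2 -252.3] 30.6 seedray [ 0.481 -0.253  0.08 ]
top0 white ztop 0.0828 84 fit [ 0.6064 -0.1753] 0.0286 enc [ 607.1 -175.3] 31.1 seedray [ 0.601 -0.176  0.08 ]
top0 orange ztop 0.0826 75 fit [ 0.4667 -0.1114] 0.0285 enc [ 467.8 -111.6] 30.9 seedray [ 0.464 -0.112  0.08 ]
top0 blue ztop 0.0822 86 fit [ 0.6187 -0.0506] 0.0285 enc [619.4 -50.8] 30.8 seedray [ 0.618 -0.053  0.08 ]
side0 bench z -0.0015544957587199852
side0 green ztop 0.0799 220 fit [ 0.4822 -0.2564] 0.0286 enc [ 482.5 -255. ] 31.7 seedray [ 0.488 -0.248  0.08 ]
side0 white ztop 0.0793 202 fit [ 0.6028 -0.1794] 0.0287 enc [ 603.1 -178.7] 32.3 seedray [ 0.607 -0.172  0.08 ]
side0 orange ztop 0.0795 199 fit [ 0.4632 -0.1154] 0.0288 enc [ 463.5 -114.2] 32.6 seedray [ 0.465 -0.114  0.08 ]
side0 blue ztop 0.0797 176 fit [ 0.6155 -0.0547] 0.0286 enc [615.4 -54.4] 32.3 seedray [ 0.613 -0.058  0.08 ]
```

```bash
cat >> h.py <<'E'
def goal(pos,Rg=None):
    """print turn (deg rotvec) & shift (mm) in tool axes from current measured pose"""
    s=ctrl.get_state(); R=Rot.from_quat(s['tcp_rot']); p=s['eef_pos']
    sh=R.inv().apply(np.array(pos)-p)*1000
    tu=(R.inv()*Rg).as_rotvec(degrees=True) if Rg is not None else np.zeros(3)
    print('t',round(s['time'],2),'pos',p.round(4),'F',s['contact_force'].round(1),'open',round(s['opening'],3),'shift',sh.round(1),'turn',tu.round(1)); return sh,tu
E
python3 - <<'E'
from h import *
s=ctrl.get_state(); R=Rot.from_quat(s['tcp_rot']); print(R.as_matrix().round(3))
goal([.465,-.1134,.25])
goal([.241,.63,.33])
# bin geometry from top & side
for f in('top0','side0'):
    im,d,c=load(f); P=pts(d,c).reshape(-1,3); rgb=im.reshape(-1,3).astype(int)
    m=(abs(P[:,2]-.131)<.012)&(P[:,0]>.4)&(P[:,0]<.95)&(P[:,1]>-.05)&(P[:,1]<.45); w=m&(rgb[:,0]>rgb[:,2]+25)&(rgb.sum(1)>250)
    q=P[w]; print(f,len(q),'z',np.median(q[:,2]),cv2.minAreaRect((q[:,:2]*1000).astype(np.float32)))
    b=(P[:,2]>.09)&(P[:,2]<.17)&m*1&(rgb.max(1)<70); b=(abs(P[:,2]-.135)<.03)&(P[:,0]>.4)&(P[:,0]<.63)&(P[:,1]>-.0)&(P[:,1]<.25)&(rgb.max(1)<75)
    q=P[b]; print(' tab',len(q),q.mean(0).round(3),q.min(0).round(3),q.max(0).round(3), cv2.minAreaRect((q[:,:2]*1000).astype(np.float32)))
E
```

```text
[[ 0.358 -0.001 -0.934]
 [ 0.934 -0.002  0.358]
 [-0.002 -1.     0.   ]]
t 0.15 pos [0.2412 0.6299 0.2302] F [-1.2 -0.1  0.1] open 1.004 shift [-614.1  -18.8 -474.9] turn [0. 0. 0.]
t 0.15 pos [0.2412 0.6299 0.2302] F [-1.2 -0.1  0.1] open 1.004 shift [ -0.2 -99.8   0.2] turn [0. 0. 0.]
top0 5069 z 0.1313304104453993 ((663.3944702148438, 197.5465545654297), (220.34085083007812, 301.733154296875), 21.031843185424805)
 tab 72 [0.538 0.12  0.143] [0.507 0.103 0.126] [0.566 0.134 0.15 ] ((535.6696166992188, 120.47213745117188), (64.6285400390625, 13.1579008102417), 19.49559211730957)
side0 4640 z 0.12956942156510912 ((643.929443359375, 183.9859619140625), (250.52249145507812, 302.7477722167969), 19.69721031188965)
 tab 246 [0.533 0.112 0.131] [0.502 0.096 0.107] [0.574 0.134 0.146] ((538.9806518554688, 117.07986450195312), (78.6269760131836, 14.274232864379883), 21.941457748413086)
```

Emit:
step_arm(
  rows=[
    [[0,0,0],[0,-40,0],0],
    [[0,0,0],[0,-80,0],0],
    [[0,0,0],[0,-100,0],0],
    [[0,0,0],[-30,-100,-23],0],
    [[0,0,0],[-60,-100,-46],0],
    [[0,0,0],[-90,-100,-70],0],
    [[0,0,0],[-120,-100,-93],0],
    [[0,0,0],[-150,-100,-116],0],
    [[0,0,0],[-180,-100,-139],0],
    [[0,0,0],[-210,-100,-162],0],
  ],
)

```text
time: 0.98
eef_pos: [0.3174, 0.3745, 0.3309]
tcp_rot: [0.583, 0.401, -0.401, -0.582]
contact_force: [0.0, -0.4, 0.0]
opening: 1.003
```

```bash
python3 -c "
from h import *
goal([.465,-.1134,.25]); print(ctrl.get_state()['qpos'].round(2))"
```

```text
t 0.98 pos [0.3174 0.3745 0.3309] F [ 0.  -0.4  0. ] open 1.003 shift [-403.    81.1 -312.1] turn [0. 0. 0.]
[ 0.66 -0.19  1.89 -0.    1.44 -0.54]
```

Emit:
step_arm(
  rows=[
    [[0,0,0],[-32,0,-25],0],
    [[0,0,0],[-64,0,-50],0],
    [[0,0,0],[-96,0,-74],0],
    [[0,0,0],[-128,0,-99],0],
    [[0,0,0],[-160,0,-124],0],
    [[0,0,0],[-192,0,-149],0],
    [[0,0,0],[-224,0,-174],0],
    [[0,0,0],[-256,10,-198],0],
    [[0,0,0],[-288,20,-223],0],
    [[0,0,0],[-320,35,-248],0],
  ],
)

```text
time: 1.82
eef_pos: [0.4347, -0.0119, 0.2977]
tcp_rot: [0.584, 0.401, -0.4, -0.582]
contact_force: [1.3, -0.6, 0.0]
opening: 1.003
```

Emit:
step_arm(
  rows=[
    [[0,0,0],[-25,15,-20],0],
    [[0,0,0],[-50,30,-40],0],
    [[0,0,0],[-75,45,-60],0],
    [[0,0,0],[-80,55,-63],0],
    [[0,0,0],[-80,55,-63],0],
  ],
)

```text
time: 2.23
eef_pos: [0.4631, -0.1079, 0.2387]
tcp_rot: [-0.581, -0.399, 0.401, 0.585]
contact_force: [0.4, 0.2, -0.4]
opening: 1.001
```

```bash
python3 -c "
from h import *
goal([.465,-.1134,.05]); print(ctrl.get_state()['qpos'].round(2))
snap('wrist','w1')"
```

```text
t 2.23 pos [ 0.4631 -0.1079  0.2387] F [ 0.4  0.2 -0.4] open 1.001 shift [ -4.5 188.7  -5. ] turn [0. 0. 0.]
[-0.44 -0.17  2.04 -0.    1.28 -1.64]
```

View pics/w1.png

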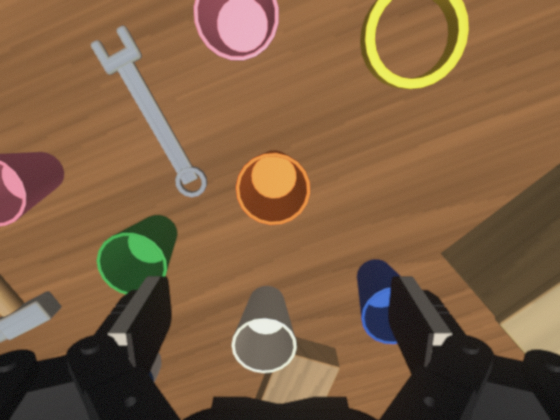

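The wrist view shows all three pots: orange rim at (273,188), green (132,263) and white (264,345).

```bash
cat >> meas.py <<'E'
def rim(f,u,v,z=.08,rad=.055,verbose=1):
    im,d,c=load(f); P=pts(d,c).reshape(-1,3); o=ray(c,u,v,z)
    q=P[(np.hypot(*(P[:,:2]-o[:2]).T)<rad)&(P[:,2]>z-.03)&(P[:,2]<z+.03)]
    zt=np.percentile(q[:,2],97); t=q[q[:,2]>zt-.008]
    ce,r=fitc(t[:,:2]); e=cv2.minEnclosingCircle((t[:,:2]*1000).astype(np.float32))
    print(f,'ztop',zt.round(4),len(t),'fit',ce.round(4),r.round(4),'enc',np.round(e[0],1),round(e[1],1),'seed',o[:2].round(4))
E
python3 - <<'E'
from meas import *
for k,u,v in(('o',273,188),('g',132,263),('w',264,345)): rim('w1',u,v)
E
```

```text
w1 ztop 0.082 1096 fit [ 0.4645 -0.1131] 0.0287 enc [ 465.2 -113.5] 31.0 seed [ 0.4643 -0.1126]
w1 ztop 0.0817 975 fit [ 0.4834 -0.2534] 0.0288 enc [ 483.8 -254.2] 31.1 seed [ 0.4831 -0.2536]
w1 ztop 0.0817 1062 fit [ 0.6039 -0.177 ] 0.0288 enc [ 605.1 -177.7] 31.4 seed [ 0.605 -0.177]
```

Emit:
step_arm(
  rows=[
    [[0,0,0],[-4,38,-5],0],
    [[0,0,0],[-4,76,-5],0],
    [[0,0,0],[-4,114,-5],0],
    [[0,0,0],[-4,145,-5],0],
    [[0,0,0],[-4,165,-5],0],
    [[0,0,0],[-4,180,-5],0],
    [[0,0,0],[-4,188,-5],0],
    [[0,0,0],[-4,188,-5],0],
  ],
  newtons=30,
)

```text
time: 2.95
eef_pos: [0.4669, -0.1109, 0.0531]
tcp_rot: [-0.581, -0.401, 0.402, 0.583]
contact_force: [0.3, 0.0, -0.2]
opening: 1.0
```

Emit:
step_arm(
  rows=[
    [[0,0,0],[0,0,0],1],
    [[0,0,0],[0,0,0],1],
    [[0,0,0],[0,0,0],1],
    [[0,0,0],[0,0,0],1],
    [[0,0,0],[0,0,0],1],
    [[0,0,0],[0,0,0],1],
  ],
)

```text
time: 3.45
eef_pos: [0.4696, -0.1131, 0.0563]
tcp_rot: [0.584, 0.402, -0.4, -0.581]
contact_force: [-0.4, 1.1, 6.1]
opening: 0.707
```

Emit:
step_arm(
  rows=[
    [[0,0,0],[0,-10,0],1],
    [[0,0,0],[0,-30,0],1],
    [[0,0,0],[0,-60,0],1],
    [[0,0,0],[0,-90,0],1],
    [[0,0,0],[0,-110,0],1],
    [[0,0,0],[0,-110,0],1],
  ],
)

```text
time: 3.95
eef_pos: [0.4705, -0.1138, 0.1699]
tcp_rot: [0.586, 0.403, -0.399, -0.579]
contact_force: [0.9, 1.1, 0.4]
opening: 0.704
```

```bash
python3 -c "
from h import *
goal([.4835,-.2537,.16])
snap('wrist','w2');snap('side','s2')"
```

```text
t 3.95 pos [ 0.4705 -0.1138  0.1699] F [0.9 1.1 0.4] open 0.704 shift [-126.    10.7  -62.1] turn [0. 0. 0.]
```

View pics/w2.png

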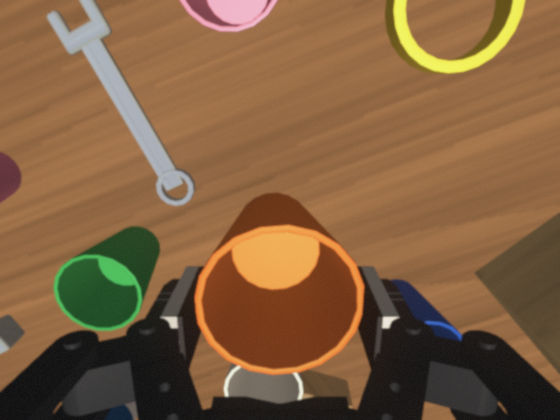

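View pics/s2.png

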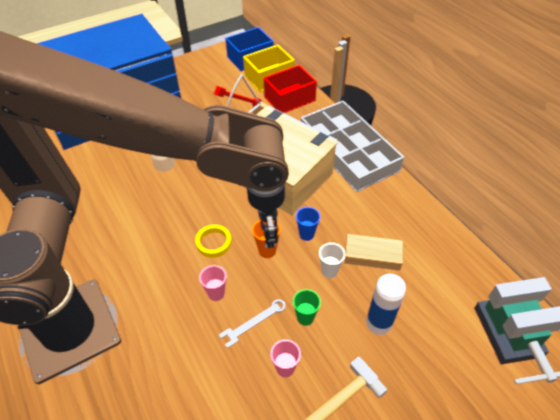

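```bash
python3 - <<'E'
from meas import *
rim('w2',278,297,z=.195); rim('w2',98,292,z=.08)
im,d,c=load('w2'); P=pts(d,c)
for u,v in((205,297),(355,297),(278,231),(278,262),(300,255)): print(u,v,P[v,u].round(4))
print(ctrl.get_state()['qpos'].round(3))
E
```

```text
w2 ztop 0.2235 2604 fit [ 0.5109 -0.128 ] 0.0682 enc [ 459.7 -108.7] 54.7 seed [ 0.4647 -0.1106]
w2 ztop 0.0817 2087 fit [ 0.4834 -0.2534] 0.0288 enc [ 483.9 -254.1] 31.3 seed [ 0.4831 -0.2539]
205 297 [ 0.4567 -0.1362  0.1923]
355 297 [ 0.4761 -0.085   0.1927]
278 231 [ 0.4412 -0.1016  0.1942]
278 262 [ 0.4742 -0.1145  0.1479]
300 255 [ 0.4756 -0.1036  0.1455]
[-0.447 -0.082  2.104 -0.     1.119 -1.652]
```

```bash
cat >> meas.py <<'E'
def rimc(f,lo,hi,zr,box):
    im,d,c=load(f); P=pts(d,c); h=cv2.cvtColor(im,cv2.COLOR_RGB2HSV).astype(int)
    u0,u1,v0,v1=box; m=np.zeros(d.shape,bool); m[v0:v1,u0:u1]=1
    m&=(h[...,0]>=lo)&(h[...,0]<=hi)&(P[...,2]>zr[0])&(P[...,2]<zr[1])
    if hi<90: m&=h[...,1]>150
    q=P[m]; A=np.c_[q[:,:2],np.ones(len(q))]
    pl=np.linalg.lstsq(A,q[:,2],rcond=None)[0]
    for _ in range(3):
        e=q[:,2]-A@pl; k=e>-.001; k2=q[k]; pl=np.linalg.lstsq(A[k],q[k,2],rcond=None)[0] 
    t=q[abs(q[:,2]-A@pl)<.003]; ce,r=fitc(t[:,:2])
    print(f,len(q),len(t),'rim c',ce.round(4),'r',r.round(4),'z',(pl@[*ce,1]).round(4),'slope',pl[:2].round(3)); return ce
E
python3 - <<'E'
from meas import *
rimc('w2',4,20,(.18,.205),(190,370,220,380))
E
```

```text
w2 10058 5085 rim c [ 0.467  -0.1109] r 0.0289 z 0.1952 slope [-0.005 -0.045]
```

Emit:
step_arm(
  rows=[
    [[0,0,0],[-25,0,-13],1],
    [[0,0,0],[-55,0,-29],1],
    [[0,0,0],[-85,0,-44],1],
    [[0,0,0],[-110,0,-58],1],
    [[0,0,0],[-122,0,-64],1],
    [[0,0,0],[-126,0,-66],1],
    [[0,0,0],[-126,0,-66],1],
    [[0,0,0],[-126,0,-66],1],
  ],
)

```text
time: 4.72
eef_pos: [0.4835, -0.2523, 0.1626]
tcp_rot: [-0.581, -0.401, 0.401, 0.584]
contact_force: [-0.0, -0.7, -0.2]
opening: 0.706
```

```bash
python3 -c "
from meas import *
goal([.4835,-.2537,.16])
snap('wrist','w3')
rimc('w3',4,20,(.18,.21),(190,370,220,380))"
```

```text
t 4.72 pos [ 0.4835 -0.2523  0.1626] F [-0.  -0.7 -0.2] open 0.706 shift [-1.3  2.6 -0.5] turn [0. 0. 0.]
w3 7247 5035 rim c [ 0.4803 -0.2496] r 0.0289 z 0.188 slope [-0.025 -0.034]
```

View pics/w3.png

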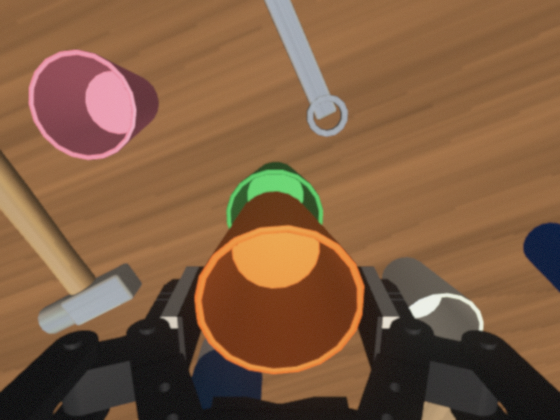

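Emit:
step_arm(
  rows=[
    [[0,0,0],[-1,5,-5],1],
    [[0,0,0],[-1,20,-5],1],
    [[0,0,0],[-1,35,-5],1],
    [[0,0,0],[-1,48,-5],1],
    [[0,0,0],[-1,58,-5],1],
    [[0,0,0],[-1,65,-5],1],
    [[0,0,0],[-1,70,-5],1],
    [[0,0,0],[-1,72,-5],1],
    [[0,0,0],[-1,72,-5],1],
  ],
)

```text
time: 5.52
eef_pos: [0.4888, -0.2563, 0.092]
tcp_rot: [-0.583, -0.401, 0.401, 0.583]
contact_force: [0.6, 1.3, -1.5]
opening: 0.706
```

```bash
python3 -c "
from meas import *
goal([.4835,-.2537,.08])
snap('wrist','w4')
rimc('w4',4,20,(.10,.13),(190,370,220,380))"
```

```text
t 5.52 pos [ 0.4888 -0.2563  0.092 ] F [ 0.6  1.3 -1.5] open 0.706 shift [ 0.6 12.   5.8] turn [0. 0. 0.]
w4 10645 5062 rim c [ 0.4856 -0.2536] r 0.0289 z 0.1172 slope [-0.033 -0.03 ]
```

View pics/w4.png

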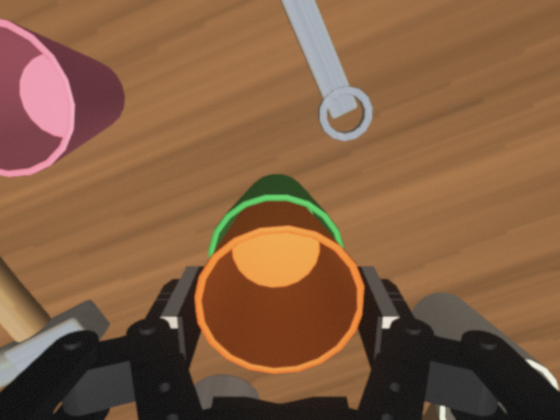

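Emit:
step_arm(
  rows=[
    [[0,0,0],[0,2,0],1],
    [[0,0,0],[0,4,0],1],
    [[0,0,0],[0,4,0],1],
    [[0,0,0],[0,4,0],0.6],
    [[0,0,0],[0,4,0],0.3],
    [[0,0,0],[0,4,0],0],
    [[0,0,0],[0,4,0],0],
    [[0,0,0],[0,4,0],0],
  ],
)

```text
time: 6.23
eef_pos: [0.4886, -0.2566, 0.088]
tcp_rot: [0.583, 0.401, -0.401, -0.582]
contact_force: [0.3, 0.2, -0.0]
opening: 0.999
```

Emit:
step_arm(
  rows=[
    [[0,0,0],[0,-5,0],0],
    [[0,0,0],[0,-25,0],0],
    [[0,0,0],[0,-60,0],0],
    [[0,0,0],[0,-95,0],0],
    [[0,0,0],[0,-120,0],0],
    [[0,0,0],[0,-120,0],0],
  ],
)

```text
time: 6.73
eef_pos: [0.4915, -0.2587, 0.2156]
tcp_rot: [0.587, 0.402, -0.399, -0.578]
contact_force: [-0.1, -1.7, 1.1]
opening: 0.998
```

```bash
python3 -c "
from meas import *
goal([.6045,-.1773,.2])
snap('wrist','w5')
rimc('w5',4,20,(.10,.13),(150,400,150,400))"
```

```text
t 6.73 pos [ 0.4915 -0.2587  0.2156] F [-0.1 -1.7  1.1] open 0.998 shift [116.5  16.1 -76.2] turn [0. 0. 0.]
w5 2275 1291 rim c [ 0.4841 -0.2544] r 0.0288 z 0.1157 slope [-0.017 -0.027]
```

View pics/w5.png

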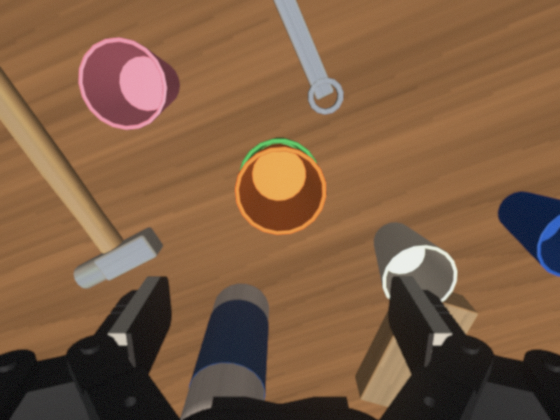

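Emit:
step_arm(
  rows=[
    [[0,0,0],[30,0,-20],0],
    [[0,0,0],[60,0,-39],0],
    [[0,0,0],[90,0,-58],0],
    [[0,0,0],[112,15,-73],0],
    [[0,0,0],[117,30,-76],0],
    [[0,0,0],[117,30,-76],0],
    [[0,0,0],[117,30,-76],0],
  ],
)

```text
time: 7.37
eef_pos: [0.5994, -0.1737, 0.1747]
tcp_rot: [-0.581, -0.4, 0.402, 0.584]
contact_force: [-0.4, -0.4, -0.8]
opening: 1.001
```

```bash
python3 -c "
from meas import *
goal([.6045,-.1773,.05])
snap('wrist','w6')
rim('w6',275,170)"
```

```text
t 7.37 pos [ 0.5994 -0.1737  0.1747] F [-0.4 -0.4 -0.8] open 1.001 shift [ -1.5 124.7  -6.8] turn [0. 0. 0.]
w6 ztop 0.082 1126 fit [ 0.604  -0.1771] 0.0285 enc [ 604.4 -177.4] 30.8 seed [ 0.5743 -0.1658]
```

View pics/w6.png

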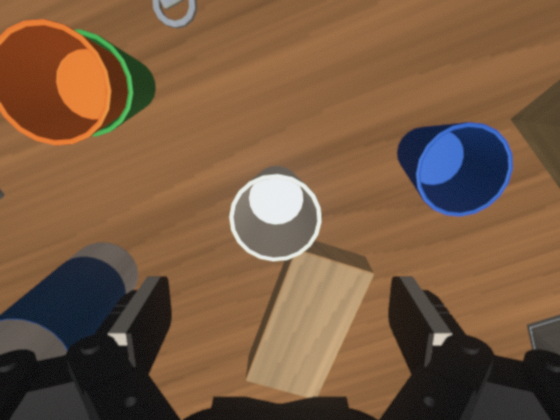

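Emit:
step_arm(
  rows=[
    [[0,0,0],[-1.5,35,-6.5],0],
    [[0,0,0],[-1.5,70,-6.5],0],
    [[0,0,0],[-1.5,95,-6.5],0],
    [[0,0,0],[-1.5,112,-6.5],0],
    [[0,0,0],[-1.5,121,-6.5],0],
    [[0,0,0],[-1.5,125,-6.5],0],
    [[0,0,0],[-1.5,125,-6.5],0],
    [[0,0,0],[-1.5,125,-6.5],0],
  ],
)

```text
time: 8.08
eef_pos: [0.6077, -0.179, 0.0547]
tcp_rot: [0.584, 0.401, -0.4, -0.582]
contact_force: [-0.7, -0.6, 0.5]
opening: 1.003
```

Emit:
step_arm(
  rows=[
    [[0,0,0],[0,0,0],1],
    [[0,0,0],[0,0,0],1],
    [[0,0,0],[0,0,0],1],
    [[0,0,0],[0,0,0],1],
    [[0,0,0],[0,0,0],1],
    [[0,0,0],[0,0,0],1],
  ],
)

```text
time: 8.58
eef_pos: [0.6084, -0.1789, 0.0554]
tcp_rot: [0.584, 0.401, -0.4, -0.581]
contact_force: [-0.1, 0.6, 6.6]
opening: 0.706
```

Emit:
step_arm(
  rows=[
    [[0,0,0],[0,-10,0],1],
    [[0,0,0],[0,-35,0],1],
    [[0,0,0],[0,-65,0],1],
    [[0,0,0],[0,-95,0],1],
    [[0,0,0],[0,-125,0],1],
    [[0,0,0],[0,-145,0],1],
    [[0,0,0],[0,-150,0],1],
    [[0,0,0],[0,-150,0],1],
  ],
)

```text
time: 9.25
eef_pos: [0.6077, -0.1783, 0.2053]
tcp_rot: [0.584, 0.402, -0.4, -0.581]
contact_force: [0.7, 0.0, -1.7]
opening: 0.706
```

```bash
python3 -c "
from meas import *
goal([.484,-.254,.2])
snap('wrist','w7')
im,d,c=load('w7');P=pts(d,c)
m=np.zeros(d.shape,bool);m[215:385,190:370]=1;m&=(P[...,2]>.17)&(im.min(-1)>120)
q=P[m]; print(len(q),q.mean(0),q.min(0),q.max(0))"
```

```text
t 9.25 pos [ 0.6077 -0.1783  0.2053] F [ 0.7  0.  -1.7] open 0.706 shift [-114.9    5.    88.5] turn [0. 0. 0.]
7801 [ 0.60604106 -0.17683162  0.20744452] [ 0.53363644 -0.20839588  0.18097766] [ 0.63628957 -0.14505907  0.34885239]
```

View pics/w7.png

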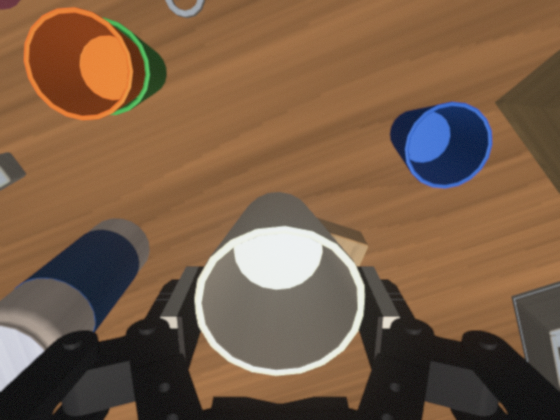

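Emit:
step_arm(
  rows=[
    [[0,0,0],[-25,0,18],1],
    [[0,0,0],[-53,0,38],1],
    [[0,0,0],[-80,0,58],1],
    [[0,0,0],[-103,0,74],1],
    [[0,0,0],[-114,0,82],1],
    [[0,0,0],[-116,0,84],1],
    [[0,0,0],[-116,0,84],1],
    [[0,0,0],[-116,0,84],1],
    [[0,0,0],[-116,0,84],1],
  ],
)

```text
time: 10.05
eef_pos: [0.4878, -0.2556, 0.2025]
tcp_rot: [-0.582, -0.401, 0.401, 0.583]
contact_force: [0.1, -0.3, -1.1]
opening: 0.706
```

```bash
cat >> meas.py <<'E'
def rimw(f,zr,box=(190,370,215,385)):
    im,d,c=load(f);P=pts(d,c); u0,u1,v0,v1=box
    m=np.zeros(d.shape,bool);m[v0:v1,u0:u1]=1;m&=(P[...,2]>zr[0])&(P[...,2]<zr[1])&(im.min(-1)>150)
    q=P[m]; q=q[np.hypot(*(q[:,:2]-np.median(q[:,:2],0)).T)<.045]; zt=np.median(q[:,2])
    ce,r=fitc(q[:,:2]); e=cv2.minEnclosingCircle((q[:,:2]*1000).astype(np.float32))
    pl=np.linalg.lstsq(np.c_[q[:,:2]-ce,np.ones(len(q))],q[:,2],rcond=None)[0]
    print(f,len(q),'c',ce.round(4),r.round(4),'enc',np.round(e[0],1),round(e[1],1),'plane',pl.round(4))
E
python3 -c "
from meas import *
goal([.488,-.257,.12])
snap('wrist','w8')
rimw('w8',(.215,.245))"
```

```text
t 10.05 pos [ 0.4878 -0.2556  0.2025] F [ 0.1 -0.3 -1.1] open 0.706 shift [-1.3 82.5 -0.7] turn [0. 0. 0.]
w8 3279 c [ 0.4852 -0.2531] 0.0291 enc [ 485.7 -253.3] 31.2 plane [-0.0087 -0.0147  0.2285]
```

View pics/w8.png

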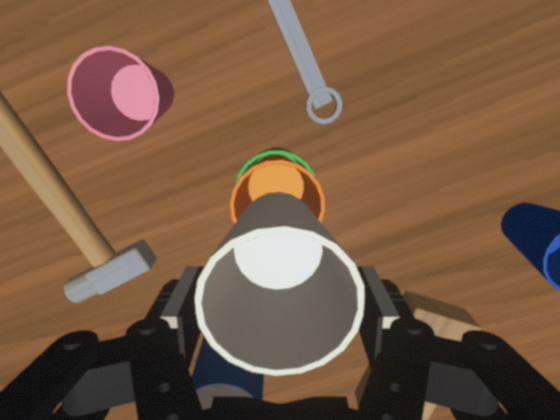

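Emit:
step_arm(
  rows=[
    [[0,0,0],[-1,10,0],1],
    [[0,0,0],[-1,25,0],1],
    [[0,0,0],[-1,40,0],1],
    [[0,0,0],[-1,53,0],1],
    [[0,0,0],[-1,63,0],1],
    [[0,0,0],[-1,70,0],1],
    [[0,0,0],[-1,75,0],1],
    [[0,0,0],[-1,77,0],1],
    [[0,0,0],[-1,77,0],1],
    [[0,0,0],[-1,77,0],1],
  ],
)

```text
time: 10.93
eef_pos: [0.4869, -0.2574, 0.1264]
tcp_rot: [0.583, 0.401, -0.401, -0.582]
contact_force: [-0.4, 0.6, -1.1]
opening: 0.711
```

```bash
python3 -c "
from meas import *
goal([.488,-.257,.12])
snap('wrist','w9')
rimw('w9',(.135,.165))"
```

```text
t 10.93 pos [ 0.4869 -0.2574  0.1264] F [-0.4  0.6 -1.1] open 0.711 shift [ 0.8  6.4 -0.8] turn [0. 0. 0.]
w9 3284 c [ 0.4844 -0.2549] 0.0291 enc [ 484.7 -255. ] 31.3 plane [-0.0114 -0.0149  0.1524]
```

View pics/w9.png

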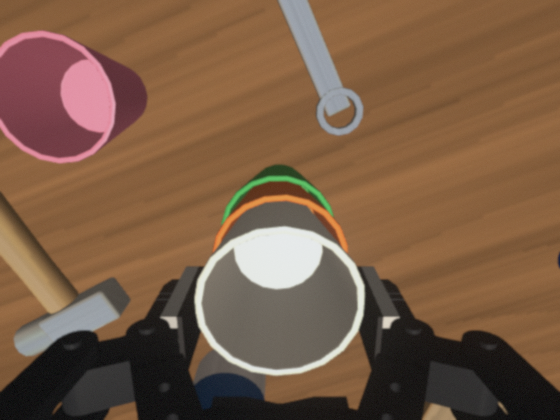

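Nested in line; about 5 mm left to seat. Lower, release and back off.

Emit:
step_arm(
  rows=[
    [[0,0,0],[0,2,0],1],
    [[0,0,0],[0,4,0],1],
    [[0,0,0],[0,5,0],1],
    [[0,0,0],[0,5,0],1],
    [[0,0,0],[0,5,0],0.6],
    [[0,0,0],[0,5,0],0.3],
    [[0,0,0],[0,5,0],0],
    [[0,0,0],[0,5,0],0],
    [[0,0,0],[0,5,0],0],
  ],
)

```text
time: 11.73
eef_pos: [0.4863, -0.2573, 0.1205]
tcp_rot: [-0.582, -0.401, 0.401, 0.583]
contact_force: [-0.2, -0.6, -0.6]
opening: 1.0
```

Emit:
step_arm(
  rows=[
    [[0,0,0],[0,-5,0],0],
    [[0,0,0],[0,-25,0],0],
    [[0,0,0],[0,-60,0],0],
    [[0,0,0],[0,-95,0],0],
    [[0,0,0],[0,-125,0],0],
    [[0,0,0],[0,-150,0],0],
    [[0,0,0],[0,-150,0],0],
    [[0,0,0],[0,-150,0],0],
  ],
)

```text
time: 12.4
eef_pos: [0.4873, -0.2579, 0.2734]
tcp_rot: [0.584, 0.401, -0.4, -0.581]
contact_force: [0.6, 0.8, -0.8]
opening: 1.001
```

```bash
python3 -c "
from meas import *
goal([.52,.1,.25])
snap('wrist','w10');snap('side','s10')
rimw('w10',(.135,.165),(150,400,100,385)); rimc('w10',4,20,(.10,.13),(150,400,100,400))"
```

```text
t 12.4 pos [ 0.4873 -0.2579  0.2734] F [ 0.6  0.8 -0.8] open 1.001 shift [345.9  22.4  97.6] turn [0. 0. 0.]
w10 999 c [ 0.4846 -0.2537] 0.0291 enc [ 484.8 -253.8] 30.8 plane [-0.007  -0.0229  0.1474]
w10 239 233 rim c [ 0.4845 -0.2546] r 0.0294 z 0.1152 slope [-0.033 -0.018]
```

View pics/w10.png

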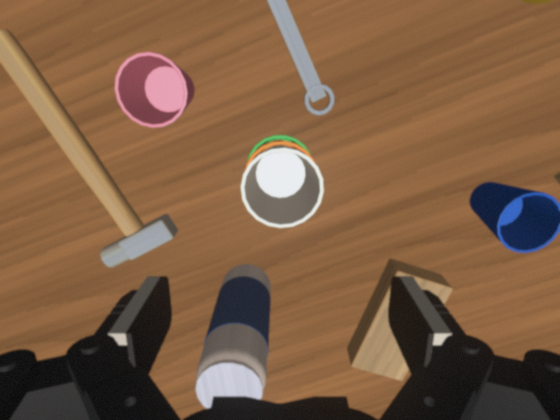

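View pics/s10.png

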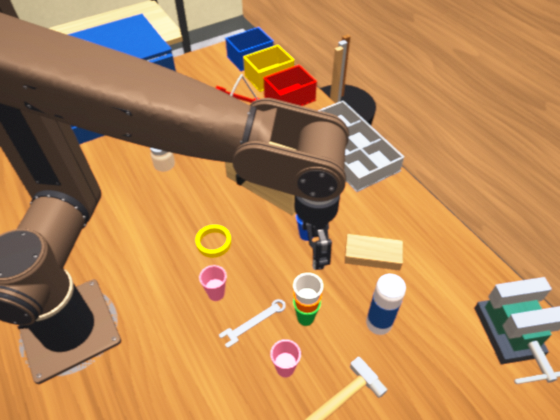

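```bash
python3 - <<'E'
from meas import *
print(np.array(viewer.calibration('wrist')['K']).round(1))
for f in('top0','side0'):
    im,d,c=load(f); P=pts(d,c)
    m=(P[...,0]>.45)&(P[...,0]<.95)&(P[...,1]>.0)&(P[...,1]<.42)&(P[...,2]>.15)
    q=P[m]; print(f,len(q),q.min(0).round(3),q.max(0).round(3))
    h=cv2.cvtColor(im,cv2.COLOR_RGB2HSV).astype(int)
    r=m&((h[...,0]<7)|(h[...,0]>175))&(h[...,1]>110)
    q=P[r]; print(' red',len(q)); 
    if len(q): 
        o=q[np.argsort(q[:,0])]; print(o[::max(1,len(o)//12)].round(3))
E
```

```text
[[378.7   0.  279.5]
 [  0.  378.7 205.5]
 [  0.    0.    1. ]]
top0 252 [0.509 0.109 0.15 ] [0.693 0.356 0.274]
 red 134
[[0.554 0.304 0.256]
 [0.558 0.304 0.26 ]
 [0.563 0.306 0.263]
 [0.568 0.303 0.266]
 [0.574 0.303 0.254]
 [0.581 0.313 0.259]
 [0.593 0.321 0.236]
 [0.603 0.324 0.228]
 [0.612 0.326 0.218]
 [0.62  0.322 0.21 ]
 [0.633 0.333 0.203]
 [0.648 0.341 0.183]
 [0.684 0.356 0.151]]
side0 398 [0.548 0.286 0.15 ] [0.692 0.349 0.267]
 red 184
[[0.548 0.3   0.252]
 [0.556 0.297 0.255]
 [0.56  0.298 0.265]
 [0.564 0.298 0.248]
 [0.57  0.298 0.245]
 [0.575 0.301 0.251]
 [0.586 0.308 0.24 ]
 [0.597 0.315 0.221]
 [0.617 0.323 0.198]
 [0.632 0.329 0.191]
 [0.645 0.331 0.178]
 [0.662 0.341 0.165]
 [0.685 0.335 0.163]]
```

Emit:
step_arm(
  rows=[
    [[0,0,0],[20,-30,0],0],
    [[0,-6,0],[55,-50,0],0],
    [[0,-12,0],[90,-70,0],0],
    [[0,-18,0],[127,-90,-1],0],
    [[0,-24,0],[165,-90,-2],0],
    [[0,-30,0],[203,-90,-3],0],
    [[0,-35,0],[240,-90,-4],0],
    [[0,-41,0],[278,-90,-5],0],
    [[0,-41,0],[316,-90,-6],0],
    [[0,-41,0],[354,-90,-7],0],
  ],
)

```text
time: 13.33
eef_pos: [0.6195, 0.0727, 0.3582]
tcp_rot: [-0.404, -0.579, 0.58, 0.407]
contact_force: [0.9, -0.4, 0.3]
opening: 1.004
```

```bash
python3 -c "
from meas import *
goal([.68,.22,.36]); s=ctrl.get_state(); print(s['qpos'].round(2)); print(Rot.from_quat(s['tcp_rot']).as_matrix().round(3))"
```

```text
t 13.33 pos [0.6195 0.0727 0.3582] F [ 0.9 -0.4  0.3] open 1.004 shift [ 117.7   -2.1 -107.3] turn [0. 0. 0.]
[-0.05  0.11  1.55 -0.    1.48 -1.97]
[[-0.343 -0.004 -0.939]
 [ 0.939  0.    -0.343]
 [ 0.002 -1.     0.004]]
```

Emit:
step_arm(
  rows=[
    [[0,0,0],[30,0,-27],0],
    [[0,0,0],[58,0,-53],0],
    [[0,0,0],[86,0,-79],0],
    [[0,0,0],[106,0,-98],0],
    [[0,0,0],[117,0,-107],0],
    [[0,0,0],[117,0,-107],0],
    [[0,0,0],[117,0,-107],0],
    [[0,0,0],[117,0,-107],0],
  ],
)

```text
time: 14.0
eef_pos: [0.6799, 0.2159, 0.3601]
tcp_rot: [-0.405, -0.579, 0.58, 0.406]
contact_force: [0.1, 0.4, 0.1]
opening: 0.997
```

```bash
python3 -c "
from meas import *
goal([.68,.22,.36]); snap('wrist','w11')"
```

```text
t 14.0 pos [0.6799 0.2159 0.3601] F [0.1 0.4 0.1] open 0.997 shift [ 3.8  0.1 -1.5] turn [0. 0. 0.]
```

View pics/w11.png

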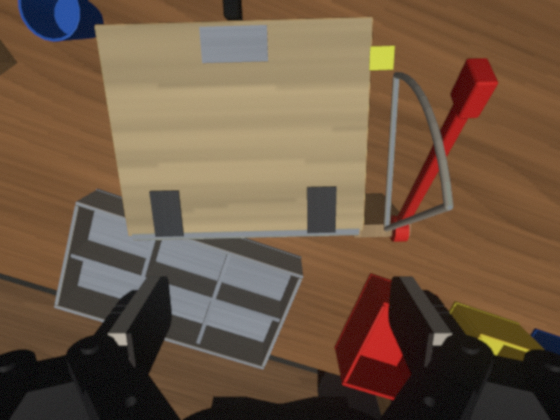

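The flap fills (97..371, 17..235) in the wrist picture. The tab is at (232,8), the yellow stub at (382,58), and the red arm runs from the tip at (475,85) to the hinge end at (401,235).

```bash
python3 - <<'E'
from meas import *
im,d,c=load('w11');P=pts(d,c); h=cv2.cvtColor(im,cv2.COLOR_RGB2HSV).astype(int)
m=np.zeros(d.shape,bool); m[30:225,125:355]=1
q=P[m&(abs(P[...,2]-.131)<.02)]; A=np.c_[q[:,:2],np.ones(len(q))]; print('panel plane',np.linalg.lstsq(A,q[:,2],rcond=None)[0].round(4), 'med',np.median(q[:,2]))
# panel outline rect
m=(abs(P[...,2]-.131)<.006)&(h[...,0]>10)&(h[...,0]<28)&(h[...,2]>120); m[:, :90]=0; m[:,374:]=0; m[240:]=0
q=P[m]; 
r=cv2.minAreaRect((q[:,:2]*1000).astype(np.float32)); print(r, cv2.boxPoints(r).round(1).tolist())
for n,u,v in(('FL',97,25),('FR',371,17),('BR',362,229),('BL',128,231)): print(n,ray(c,u,v,.131)[:2].round(4))
# red
red=((h[...,0]<6)|(h[...,0]>174))&(h[...,1]>150); red[:, :385]=0; red[250:]=0
R=P[red]; print(len(R)); np.save('pics/red.npy',R)
E
```

```text
panel plane [-0.0014 -0.0003  0.1335] med 0.13234422437099164
((667.1217041015625, 177.18251037597656), (213.7627716064453, 261.78741455078125), 21.40835952758789) [[519.7999877929688, 260.0], [615.4000244140625, 16.299999237060547], [814.4000244140625, 94.30000305175781], [718.9000244140625, 338.1000061035156]]
FL [0.6154 0.0193]
FR [0.5255 0.2477]
BR [0.7142 0.3221]
BL [0.8009 0.0902]
3799
```

```bash
python3 - <<'E'
from meas import *
R=np.load('pics/red.npy'); a=np.radians(21.3); xb=np.array([np.cos(a),np.sin(a)]); yb=np.array([-np.sin(a),np.cos(a)]); H=np.array([.7615,.208])
s=-(R[:,:2]-H)@xb; y=(R[:,:2]-H)@yb; z=R[:,2]-.126-.0012
print(s.min(),s.max(),y.min(),y.max())
for a0 in np.arange(-.03,.22,.0125):
    k=(s>=a0)&(s<a0+.0125)
    if k.sum()>5: print(round(a0,3),k.sum(),'y',np.percentile(y[k],[5,50,95]).round(4),'z',np.percentile(z[k],[5,50,95]).round(4))
E
python3 - <<'E'
import cv2
im=cv2.imread('pics/w11.png')[0:260,360:520]; cv2.imwrite('pics/w11z.png',cv2.resize(im,None,fx=2.3,fy=2.3,interpolation=cv2.INTER_CUBIC))
E
```

```text
-0.028419369477487508 0.16313260673437632 0.039875880841364 0.2835032803495847
-0.017 48 y [0.1557 0.1608 0.1682] z [0.0046 0.0108 0.0123]
-0.005 161 y [0.1559 0.1622 0.1687] z [0.0098 0.0134 0.0149]
0.008 62 y [0.1556 0.1576 0.1664] z [-0.0031  0.0068  0.0159]
0.02 102 y [0.1576 0.1583 0.1655] z [0.0172 0.0284 0.034 ]
0.032 140 y [0.1574 0.1597 0.1659] z [0.0287 0.0387 0.0457]
0.045 154 y [0.1573 0.1594 0.166 ] z [0.0404 0.0499 0.0554]
0.058 179 y [0.1574 0.1595 0.1659] z [0.0503 0.06   0.0665]
0.07 196 y [0.1573 0.1595 0.1659] z [0.0615 0.0708 0.0769]
0.082 166 y [0.1572 0.158  0.1633] z [0.0712 0.0799 0.086 ]
0.095 115 y [0.1573 0.1627 0.1665] z [0.0809 0.0947 0.0991]
0.108 275 y [0.1572 0.1603 0.1658] z [0.0986 0.1039 0.1093]
0.12 436 y [0.1557 0.1587 0.1668] z [0.1055 0.1149 0.1284]
0.132 726 y [0.155  0.1572 0.1674] z [0.1155 0.1319 0.1388]
0.145 815 y [0.1549 0.1572 0.167 ] z [0.1201 0.1366 0.1425]
0.158 223 y [0.1554 0.1604 0.1671] z [0.1258 0.1293 0.1329]
```

View pics/w11z.png

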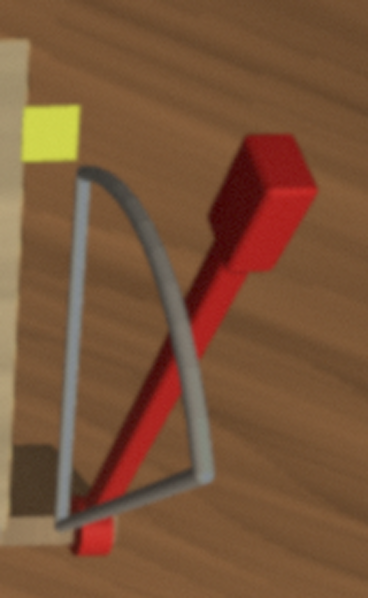

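```bash
cat > mark.py <<'E'
from meas import *
a=np.radians(21.3); xb=np.array([np.cos(a),np.sin(a)]); yb=np.array([-np.sin(a),np.cos(a)]); H=np.array([.7615,.208])
def sz(R): return -(R[:,:2]-H)@xb,(R[:,:2]-H)@yb,R[:,2]-.126
def redpts(f):
    im,d,c=load(f);P=pts(d,c); h=cv2.cvtColor(im,cv2.COLOR_RGB2HSV).astype(int)
    m=((h[...,0]<8)|(h[...,0]>174))&(h[...,1]>110)&(d>0)
    q=P[m]; s,y,z=sz(q); k=(s>-.03)&(s<.2)&(y>.14)&(y<.19)&(z>0)
    return s[k],y[k],z[k]
def topline(s,z,lo=.03,hi=.11):
    k=(s>lo)&(s<hi); s,z=s[k],z[k]; p=np.polyfit(s,z,1)
    mid=np.arctan(p[0])
    for _ in range(30):
        e=z-np.polyval(p,s); w=np.where(e>0,.93,.07)/np.maximum(abs(e),1e-4)
        p=np.polyfit(s,z,1,w=np.sqrt(w))
    return mid,np.arctan(p[0]),p[1]
E
python3 - <<'E'
from mark import *
for f in('w11','top0','side0'):
    s,y,z=redpts(f); print(f,len(s),'arm fit: mean, top edge, icpt',np.round(topline(s,z),4))
    # tip: blob s>.12
    k=np.hypot(s,z)>.165; print('  tip mean dir',np.arctan2(np.mean(z[k]),np.mean(s[k])).round(3),'range',np.arctan2(z[k],s[k]).min().round(3),np.arctan2(z[k],s[k]).max().round(3),'rad',np.hypot(s,z)[k].min().round(3),np.hypot(s,z).max().round(3))
    lo,hi=np.percentile(np.arctan2(z[k],s[k]),[3,97]);print('  mid',(lo+hi)/2)
E
```

```text
w11 3953 arm fit: mean, top edge, icpt [0.7069 0.7138 0.0085]
  tip mean dir 0.738 range 0.657 0.788 rad 0.165 0.209
  mid 0.7236365573328596
top0 183 arm fit: mean, top edge, icpt [ 0.5955 -0.2773  0.1523]
  tip mean dir 0.74 range 0.659 0.798 rad 0.166 0.211
  mid 0.7245095122321532
side0 240 arm fit: mean, top edge, icpt [0.7024 0.7138 0.0037]
  tip mean dir 0.703 range 0.642 0.759 rad 0.166 0.211
  mid 0.7020332995262601
```

```bash
cat >> mark.py <<'E'
def Rtool(phi):  # tooldir = xb*sin(phi) - z*cos(phi); tool x = yb
    y=np.r_[xb*np.sin(phi),-np.cos(phi)]; x=np.r_[yb,0]; return Rot.from_matrix(np.c_[x,y,np.cross(x,y)])
E
python3 - <<'E'
from mark import *
im,d,c=load('w11');P=pts(d,c)
for v in(3,8,13):
    row=im[v].sum(-1); u=[i for i in range(205,265) if row[i]<120]; print(v,u[0],u[-1],'P',P[v,(u[0]+u[-1])//2].round(4)); q=ray(c,(u[0]+u[-1])/2,v,.144); print('  ray',q.round(4),'bin s,y',(-(q[:2]-H)@xb).round(4),((q[:2]-H)@yb).round(4))
g=np.r_[H-.25*xb,.126]; R=Rtool(np.radians(30)); y=R.as_matrix()[:,1]
print(g,y); goal(g+.017*y-.09*y,R)
E
```

```text
3 224 240 P [0.5592 0.1302 0.1461]
  ray [0.5589 0.1299 0.144 ] bin s,y 0.2171 0.0008
8 224 240 P [0.5627 0.1312 0.1451]
  ray [0.5626 0.1311 0.144 ] bin s,y 0.2133 0.0006
13 224 241 P [0.5664 0.1324 0.1452]
  ray [0.5661 0.1326 0.144 ] bin s,y 0.2094 0.0008
[0.52857719 0.11718719 0.126     ] [ 0.46584561  0.18162562 -0.8660254 ]
t 14.05 pos [0.68   0.2157 0.3607] F [-0.2  0.1 -0. ] open 1.0 shift [-41.7 171.7 212.2] turn [-30.   -1.3  -0.4]
```

Tab centreline agrees to within 1 mm, so I go to the pre-grasp pose.

Emit:
step_arm(
  rows=[
    [[0,0,0],[-4,0,25],0],
    [[-3,0,0],[-10,10,55],0],
    [[-7,0,0],[-16,30,85],0],
    [[-11,0,0],[-22,52,113],0],
    [[-16,-1,0],[-28,78,140],0],
    [[-20,-1,0],[-34,106,166],0],
    [[-24,-1.3,0],[-38,134,188],0],
    [[-28,-1.3,-0.4],[-41,158,204],0],
    [[-30,-1.3,-0.4],[-42,172,212],0],
    [[-30,-1.3,-0.4],[-42,172,212],0],
  ],
)

```text
time: 14.88
eef_pos: [0.4897, 0.1038, 0.1827]
tcp_rot: [0.487, 0.713, -0.414, -0.286]
contact_force: [-1.1, -0.3, -1.6]
opening: 1.001
```

Emit:
step_arm(
  rows=[
    [[0,0,0],[0,0,0],0],
    [[0,0,0],[0,0,0],0],
  ],
)

```text
time: 15.05
eef_pos: [0.4974, 0.1045, 0.1919]
tcp_rot: [0.489, 0.716, -0.412, -0.281]
contact_force: [-0.1, -0.4, 0.6]
opening: 1.003
```

```bash
python3 - <<'E'
from mark import *
g=np.r_[H-.25*xb,.126]; R=Rtool(np.radians(30)); y=R.as_matrix()[:,1]
goal(g+.017*y,R); print(ctrl.get_state()['qpos'].round(2)); snap('wrist','w12')
E
```

```text
t 15.05 pos [0.4974 0.1045 0.1919] F [-0.1 -0.4  0.6] open 1.003 shift [ 0.6 90.9  4.1] turn [ 0.2  0.  -0.1]
[-0.11 -0.33  2.32  0.37  0.71 -2.28]
```

View pics/w12.png

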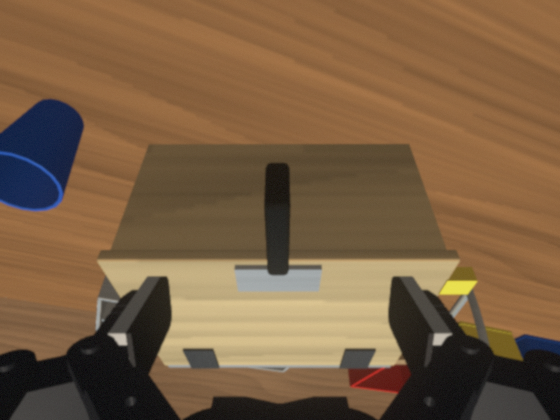

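The tab sits centred between the fingers (column 278; finger inner edges at 170 and 390). Advance and grip.

Emit:
step_arm(
  rows=[
    [[0,0,0],[0.5,20,2],0],
    [[0,0,0],[0.5,42,3],0],
    [[0,0,0],[0.5,62,3],0],
    [[0,0,0],[0.5,77,3],0],
    [[0,0,0],[0.5,86,3],0],
    [[0,0,0],[0.5,90,3],0],
    [[0,0,0],[0.5,90,3],0],
    [[0,0,0],[0.5,90,3],0],
  ],
  newtons=70,
)

```text
time: 15.77
eef_pos: [0.536, 0.1215, 0.1108]
tcp_rot: [0.488, 0.716, -0.413, -0.281]
contact_force: [0.9, -0.6, 0.0]
opening: 0.998
```

```bash
python3 - <<'E'
from mark import *
g=np.r_[H-.25*xb,.126]; R=Rtool(np.radians(30)); y=R.as_matrix()[:,1]
goal(g+.017*y,R)
E
```

```text
t 15.77 pos [0.536  0.1215 0.1108] F [ 0.9 -0.6  0. ] open 0.998 shift [-1.3 -0.4 -0.2] turn [0.1 0.1 0.1]
```

Emit:
step_arm(
  rows=[
    [[0,0,0],[0,0,0],1],
    [[0,0,0],[0,0,0],1],
    [[0,0,0],[0,0,0],1],
    [[0,0,0],[0,0,0],1],
    [[0,0,0],[0,0,0],1],
    [[0,0,0],[0,0,0],1],
    [[0,0,0],[0,0,0],1],
    [[0,0,0],[0,0,0],1],
    [[0,0,0],[0,0,0],1],
    [[0,0,0],[0,0,0],1],
  ],
)

```text
time: 16.6
eef_pos: [0.5359, 0.118, 0.1101]
tcp_rot: [0.49, 0.714, -0.413, -0.28]
contact_force: [-2.4, -15.6, 2.7]
opening: 0.156
```

```bash
python3 - <<'E'
from mark import *
g=np.r_[H-.25*xb,.126]; R=Rtool(np.radians(30)); y=R.as_matrix()[:,1]
goal(g+.017*y,R); snap('wrist','w13')
E
```

```text
t 16.6 pos [0.5359 0.118  0.1101] F [ -2.4 -15.6   2.7] open 0.156 shift [ 1.9 -0.4 -1.8] turn [ 0.1  0.1 -0.3]
```

View pics/w13.png

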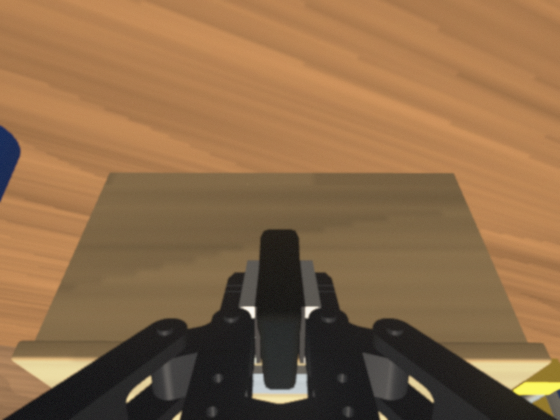

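```bash
cat >> mark.py <<'E'
def arc(th0,ths,p0=None):
    # poses nominal: grip rigid with flap. tool phi=30deg-th
    def pose(th):
        rot=Rot.from_rotvec(th*np.r_[yb,0]); Hh=np.r_[H,.126]; R0=Rtool(np.radians(30)); y0=R0.as_matrix()[:,1]
        T0=np.r_[H-.25*xb,.126]+.017*y0
        return Hh+rot.apply(T0-Hh), rot*R0
    P0,R0=pose(th0)
    for th in ths:
        P,R=pose(th); print(round(np.degrees(th),1),'turn',(R0.inv()*R).as_rotvec(degrees=True).round(2),'shift',(R0.inv().apply(P-P0)*1000).round(1),P.round(4))
E
python3 - <<'E'
from mark import *
arc(0,np.radians([0.8,2,4,6.5,9,11.5,14,16.5,19,20]))
arc(np.radians(20),np.radians([22.5,25,27.5,30,32.5,35,37,39,40.3,40.7]))
E
```

```text
0.8 turn [ 0.8 -0.  -0. ] shift [-0.  -3.  -1.5] [0.5363 0.1202 0.1147]
2.0 turn [2. 0. 0.] shift [ 0.  -7.5 -3.9] [0.5362 0.1201 0.1197]
4.0 turn [ 4.  0. -0.] shift [  0.  -14.8  -8.1] [0.5361 0.1201 0.1282]
6.5 turn [ 6.5  0.  -0. ] shift [  0.  -23.8 -13.6] [0.5364 0.1202 0.1387]
9.0 turn [9. 0. 0.] shift [ -0.  -32.5 -19.6] [0.5371 0.1205 0.1492]
11.5 turn [11.5  0.  -0. ] shift [  0.  -41.  -25.9] [0.5383 0.121  0.1597]
14.0 turn [14.  0.  0.] shift [  0.  -49.2 -32.6] [0.5399 0.1216 0.1701]
16.5 turn [16.5  0.   0. ] shift [ -0.  -57.  -39.6] [0.5419 0.1224 0.1805]
19.0 turn [19. -0.  0.] shift [ -0.  -64.6 -47. ] [0.5443 0.1233 0.1907]
20.0 turn [20. -0.  0.] shift [ -0.  -67.5 -50. ] [0.5454 0.1237 0.1948]
22.5 turn [ 2.5  0.  -0. ] shift [ 0.  -9.3 -4.9] [0.5484 0.1249 0.2048]
25.0 turn [ 5.  0. -0.] shift [  0.  -18.5 -10.2] [0.5518 0.1262 0.2147]
27.5 turn [ 7.5 -0.  -0. ] shift [  0.  -27.3 -15.9] [0.5556 0.1277 0.2245]
30.0 turn [10.  0. -0.] shift [  0. -36. -22.] [0.5598 0.1294 0.234 ]
32.5 turn [12.5  0.  -0. ] shift [  0.  -44.3 -28.5] [0.5644 0.1311 0.2433]
35.0 turn [15.  0.  0.] shift [  0.  -52.4 -35.3] [0.5693 0.1331 0.2525]
37.0 turn [17. -0. -0.] shift [  0.  -58.6 -41. ] [0.5735 0.1347 0.2596]
39.0 turn [19. -0. -0.] shift [ -0.  -64.6 -47. ] [0.578  0.1365 0.2665]
40.3 turn [20.3 -0.  -0. ] shift [ -0.  -68.4 -50.9] [0.581  0.1376 0.271 ]
40.7 turn [20.7 -0.  -0. ] shift [  0.  -69.6 -52.2] [0.582  0.138  0.2723]
```

Emit:
step_arm(
  rows=[
    [[0.8,0,0],[-1,-3,-1.5],1],
    [[2,0,0],[-2,-7.5,-4],1],
    [[4,0,0],[-2.5,-15,-8],1],
    [[6.5,0,0],[-2.5,-24,-13.5],1],
    [[9,0,0],[-2.5,-32.5,-19.5],1],
    [[11.5,0,0],[-2.5,-41,-26],1],
    [[14,0,0],[-2.5,-49,-32.5],1],
    [[16.5,0,0],[-2.5,-57,-39.5],1],
    [[19,0,0],[-2.5,-64.5,-47],1],
    [[20,0,0],[-2.5,-67.5,-50],1],
  ],
)

```text
time: 17.48
eef_pos: [0.5446, 0.1214, 0.1945]
tcp_rot: [0.431, 0.632, -0.533, -0.363]
contact_force: [-2.7, -4.6, -0.6]
opening: 0.155
```

Emit:
step_arm(
  rows=[
    [[0,0,0],[0,0,0],1],
    [[0,0,0],[0,0,0],1],
  ],
)

```text
time: 17.65
eef_pos: [0.5441, 0.1212, 0.1931]
tcp_rot: [0.431, 0.632, -0.532, -0.362]
contact_force: [-5.1, -5.1, 2.4]
opening: 0.155
```

```bash
python3 - <<'E'
from mark import *
s=ctrl.get_state(); R=Rot.from_quat(s['tcp_rot']); print((Rtool(np.radians(30)).inv()*R).as_rotvec(degrees=True).round(2),s['eef_pos'].round(4),s['contact_force'].round(1),s['opening'],s['wrist_torque'].round(2))
snap('side','s14'); snap('top','t14')
E
```

```text
[20.16 -0.13  0.03] [0.5441 0.1212 0.1931] [-5.1 -5.1  2.4] 0.1549845582634015 [-0.58  0.19 -0.16]
```

View pics/s14.png

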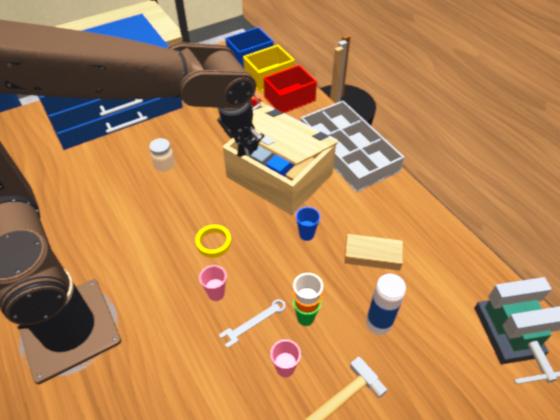

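View pics/t14.png

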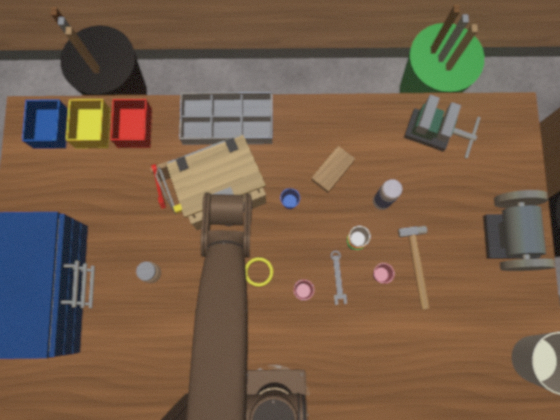

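Flap half up, grip holding. Continue along the arc.

Emit:
step_arm(
  rows=[
    [[2.5,0,0],[0,-9.5,-5],1],
    [[5,0,0],[0,-18.5,-10],1],
    [[7.5,0,0],[0,-27.5,-16],1],
    [[10,0,0],[0,-36,-22],1],
    [[12.5,0,0],[0,-44.5,-28.5],1],
    [[15,0,0],[0,-52.5,-35.5],1],
    [[17,0,0],[0,-58.5,-41],1],
    [[19,0,0],[0,-64.5,-47],1],
    [[20.3,0,0],[0,-68.5,-51],1],
    [[20.7,0,0],[0,-69.5,-52],1],
  ],
)

```text
time: 18.58
eef_pos: [0.5802, 0.1355, 0.2712]
tcp_rot: [-0.358, -0.525, 0.638, 0.435]
contact_force: [-6.1, -5.2, 3.8]
opening: 0.156
```

Emit:
step_arm(
  rows=[
    [[0,0,0],[0,0,0],1],
    [[0,0,0],[0,0,0],1],
    [[0,0,0],[0,0,0],1],
    [[0,0,0],[0,0,0],1],
    [[0,0,0],[0,0,0],1],
    [[0,0,0],[0,0,0],1],
  ],
)

```text
time: 19.08
eef_pos: [0.5797, 0.1353, 0.2706]
tcp_rot: [-0.359, -0.525, 0.637, 0.435]
contact_force: [-4.5, -4.1, 1.8]
opening: 0.155
```

```bash
python3 - <<'E'
from mark import *
s=ctrl.get_state(); R=Rot.from_quat(s['tcp_rot']); print((Rtool(np.radians(30)).inv()*R).as_rotvec(degrees=True).round(2),s['eef_pos'].round(4),s['contact_force'].round(1),s['opening'],s['wrist_torque'].round(2))
snap('side','s15'); snap('top','t15'); snap('wrist','w15')
for f in('s15','t15'):
    im,d,c=load(f);P=pts(d,c); h=cv2.cvtColor(im,cv2.COLOR_RGB2HSV).astype(int)
    q=P.reshape(-1,3); s_,y,z=sz(q); hh=h.reshape(-1,3)
    # panel top: wood colour, on rising plane
    k=(s_>.03)&(s_<.15)&(abs(y)<.12)&(abs(np.arctan2(z-.007,s_)-.71)<.12)&(hh[:,0]>10)&(hh[:,0]<28)&(hh[:,2]>110)
    pl=np.linalg.lstsq(np.c_[s_[k],y[k],np.ones(k.sum())],z[k],rcond=None)[0]
    for _ in range(5):
        e=abs(z-(pl[0]*s_+pl[1]*y+pl[2])); kk=k&(e<.005); pl=np.linalg.lstsq(np.c_[s_[kk],y[kk],np.ones(kk.sum())],z[kk],rcond=None)[0]
    print(f,k.sum(),kk.sum(),'flap angle',np.arctan(pl[0]).round(4),pl.round(4))
    rs,ry,rz=redpts(f); print('  mark',len(rs),np.round(topline(rs,rz),4))
    ye=(hh[:,0]>25)&(hh[:,0]<34)&(hh[:,1]>140)&(s_>.08)&(s_<.25)&(y>.1)&(y<.18)&(z>.05); ra=np.arctan2(z[ye],s_[ye]); print('  yellow',ye.sum(), np.percentile(ra,[3,50,97]).round(3) if ye.sum() else '')
    kt=np.hypot(rs,rz)>.165; print('  tip',np.percentile(np.arctan2(rz[kt],rs[kt]),[3,50,97]).round(3))
E
```

```text
[ 4.097e+01 -9.000e-02  1.000e-02] [0.5797 0.1353 0.2706] [-4.5 -4.1  1.8] 0.15501240968481828 [-0.55  0.65  0.17]
s15 298 297 flap angle 0.7103 [ 0.8601 -0.0014  0.0032]
  mark 103 [ 0.8569  0.9796 -0.0465]
  yellow 13 [0.709 0.719 0.726]
  tip [0.647 0.705 0.756]
t15 734 706 flap angle 0.7036 [ 0.8484 -0.0031  0.0087]
  mark 183 [ 0.5415 -0.4932  0.1701]
  yellow 0 
  tip [0.674 0.755 0.788]
```

View pics/s15.png

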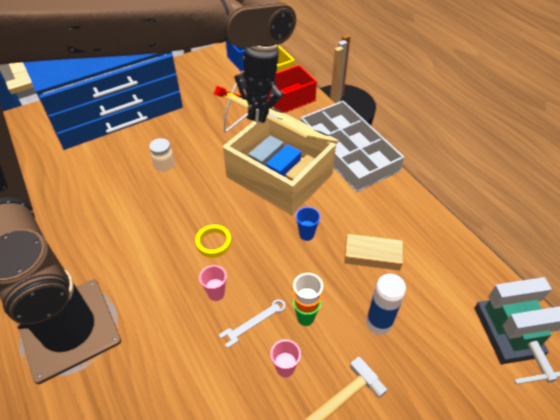

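View pics/w15.png

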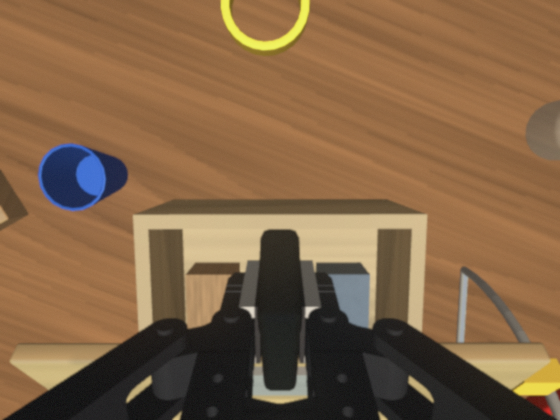

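```bash
python3 - <<'E'
import cv2
im=cv2.imread('pics/s15.png')[70:180,195:345]; cv2.imwrite('pics/s15z.png',cv2.resize(im,None,fx=5,fy=5,interpolation=cv2.INTER_CUBIC))
from mark import *
# stub-vs-tip and hinge-line geometry: project tip direction for flap angles
im,d,c=load('s15')
for th in(.66,.69,.71,.73,.76):
    X=np.r_[H-.19*np.cos(th)*xb+.163*yb,.126+.19*np.sin(th)]; print(th,proj(c,X).round(1))
h=cv2.cvtColor(im,cv2.COLOR_RGB2HSV).astype(int); P=pts(d,c)
s,y,z=[v.reshape(d.shape) for v in sz(P.reshape(-1,3))]
for f in('side0','s15'):
    im,d,c=load(f);P=pts(d,c);h=cv2.cvtColor(im,cv2.COLOR_RGB2HSV).astype(int);s,y,z=[v.reshape(d.shape) for v in sz(P.reshape(-1,3))]
    m=((h[...,0]<8)|(h[...,0]>174))&(h[...,1]>150)&(np.hypot(s,z)>.165)&(np.hypot(s,z)<.215)&(y>.14)&(y<.19)&(z>.05); vv,uu=np.nonzero(m); print(f,m.sum(),'tip centroid px',uu.mean().round(1),vv.mean().round(1))
st=[(357,241),(356,243)]
E
```

```text
0.66 [218.3  93.4]
0.69 [219.1  91.3]
0.71 [219.6  90. ]
0.73 [220.2  88.6]
0.76 [221.   86.6]
side0 99 tip centroid px 219.8 90.9
s15 97 tip centroid px 219.8 90.9
```

View pics/s15z.png

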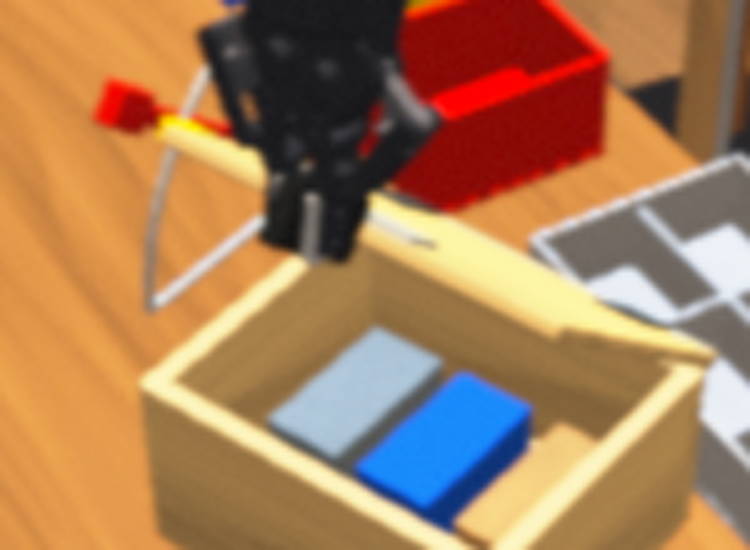

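The flap edge with its yellow stub points at the red tip at (127,105) in the crop. The tip centroid has not moved: (219.8,90.9) before and after. Last check is the stack.

```bash
python3 - <<'E'
from meas import *
rim('s15',308,286,z=.144); rim('t15',359,236,z=.144)
im,d,c=load('s15'); print('px of green-based stack axis', proj(c,[.4822,-.2564,0]),proj(c,[.4822,-.2564,.144]))
cv2.imwrite('pics/s15s.png',cv2.resize(im[255:345,260:360,::-1],None,fx=6,fy=6,interpolation=cv2.INTER_CUBIC))
E
```

```text
s15 ztop 0.147 175 fit [ 0.4829 -0.2557] 0.0289 enc [ 483.1 -255.1] 31.9 seed [ 0.4837 -0.2574]
t15 ztop 0.1505 68 fit [ 0.486  -0.2518] 0.0288 enc [ 486.5 -251.8] 30.8 seed [ 0.4863 -0.2523]
px of green-based stack axis [304.55483015 317.94237486] [307.12951177 285.98069362]
```

View pics/s15s.png

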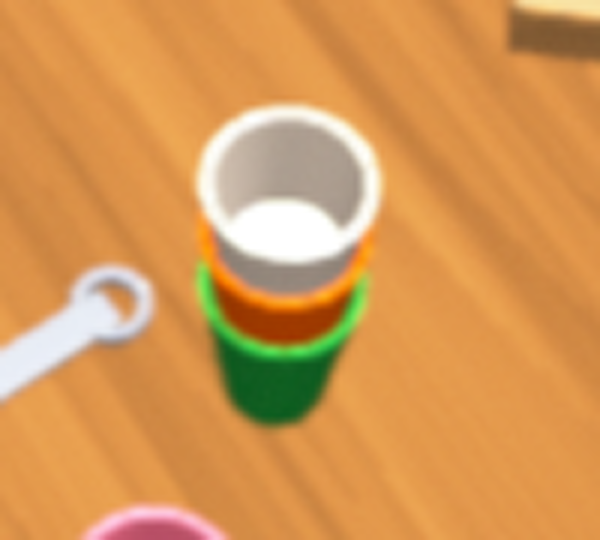

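```bash
python3 - <<'E'
from meas import *
rimw('w6',(.07,.095),(225,330,165,265)); rimw('w10',(.13,.165),(235,330,140,235))
rimc('w1',4,20,(.07,.095),(230,315,150,230)); rimc('w5',4,20,(.10,.13),(230,330,140,240))
rimc('w1',45,80,(.07,.095),(90,180,230,300))
for f,b,zs in(('side0',(310,350,240,280),(.07,.09)),('s15',(285,330,268,305),(.13,.16)),('top0',(315,345,190,218),(.065,.095)),('t15',(340,375,222,255),(.13,.16))): rimw(f,zs,b)
E
```

```text
w6 1123 c [ 0.6048 -0.1775] 0.0291 enc [ 605.  -177.7] 31.0 plane [ 0.003  -0.0006  0.0811]
w10 1000 c [ 0.4846 -0.2537] 0.0291 enc [ 484.8 -253.8] 30.8 plane [-0.0062 -0.0224  0.1474]
w1 1310 896 rim c [ 0.4647 -0.1132] r 0.0289 z 0.0812 slope [0.    0.001]
w5 2366 1362 rim c [ 0.4841 -0.2543] r 0.0289 z 0.1157 slope [-0.017 -0.027]
w1 0 0 rim c [0. 0.] r 0.0 z 0.0 slope [0. 0.]
side0 141 c [ 0.6033 -0.1793] 0.029 enc [ 603.1 -178.7] 32.3 plane [ 0.0021 -0.019   0.0773]
s15 214 c [ 0.4832 -0.2559] 0.0287 enc [ 482.8 -254.8] 32.1 plane [-0.0096 -0.0717  0.1426]
top0 13 c [ 0.6036 -0.1737] 0.0256 enc [ 589.3 -172. ] 21.0 plane [-0.4295  0.3408  0.0695]
t15 10 c [ 0.4859 -0.2515] 0.0278 enc [ 467.5 -241.7] 19.5 plane [ 0.574  -0.311   0.1631]
```

```bash
python3 - <<'E'
from meas import *
for f in('w1','w5','w6','w10'):
    im,d,c=load(f);P=pts(d,c).reshape(-1,3)
    q=P[(abs(P[:,2])<.012)&(abs(P[:,0]-.48)<.2)]; pl=np.linalg.lstsq(np.c_[q[:,:2]-[.484,-.254],np.ones(len(q))],q[:,2],rcond=None)[0]; print(f,'bench',len(q),pl.round(4))
def pinkrim(f,box):
    im,d,c=load(f);P=pts(d,c);u0,u1,v0,v1=box;m=np.zeros(d.shape,bool);m[v0:v1,u0:u1]=1;m&=(P[...,2]>.076)&(P[...,2]<.09)
    q=P[m];ce,r=fitc(q[:,:2]);pl=np.linalg.lstsq(np.c_[q[:,:2]-ce,np.ones(len(q))],q[:,2],rcond=None)[0];print(f,'rim',ce.round(4),r.round(4),pl.round(4))
pinkrim('w10',(110,195,48,132)); pinkrim('w10',(490,560,180,255)); pinkrim('w6',(405,520,115,220)); pinkrim('w5',(70,175,30,135))
# green rim arc visible
for f,b in(('w1',(95,175,225,300)),('w5',(235,325,130,180)),('w10',(240,320,130,165))):
    im,d,c=load(f);P=pts(d,c);h=cv2.cvtColor(im,cv2.COLOR_RGB2HSV).astype(int);u0,u1,v0,v1=b
    m=np.zeros(d.shape,bool);m[v0:v1,u0:u1]=1;m&=(h[...,0]>50)&(h[...,0]<75)&(P[...,2]>.078)&(P[...,2]<.09);q=P[m];print(f,'green',len(q),np.percentile(q[:,2],[10,50,90]).round(4),'c',fitc(q[:,:2])[0].round(4))
E
```

```text
w1 bench 142936 [-0.0011 -0.0001  0.0015]
w5 bench 144936 [-0.0008  0.0006  0.0014]
w6 bench 108279 [0.0004 0.0005 0.0013]
w10 bench 140092 [-0.0006  0.0006  0.0014]
w10 rim [ 0.3817 -0.333 ] 0.0288 [0.0063 0.0162 0.0805]
w10 rim [ 0.6169 -0.0536] 0.0289 [-0.0059 -0.0101  0.08  ]
w6 rim [ 0.6171 -0.0534] 0.0289 [-0.0106 -0.0119  0.0802]
w5 rim [ 0.3817 -0.3329] 0.0288 [0.0057 0.0161 0.0803]
w1 green 627 [0.0788 0.0808 0.0818] c [ 0.4836 -0.2536]
w5 green 293 [0.0802 0.0812 0.082 ] c [ 0.4835 -0.2552]
w10 green 193 [0.0803 0.0812 0.0821] c [ 0.4837 -0.2552]
```

```bash
python3 -c "
from h import *
s=ctrl.get_state();print(s['time'],s['eef_pos'],s['contact_force'],s['opening'])
print(ctrl.sign_off())"
```

```text
19.2333 [0.57972784 0.13527321 0.27056003] [-4.32787787 -3.92315484  2.06259951] 0.1549628982917215
the job is handed in; nothing more can be done
None
```

The three pots are stacked where the green pot stands, and the gripper is holding the flap by its tab at the red pointer. I handed the job in at 19.2 s.

- **Stack:** I nested the orange pot in the green one, then the white in the orange. Green has not moved, and the stack's axis is within about 1 mm of where it stood. The orange and white rims measured about 2.4 mm higher than fully seated, at 34.5 and 66.3 mm above a standing pot's rim against 32 and 64. The white pot leans about 1.3°. It showed no sign of moving up to the last pictures, so I left it rather than drop the flap to press it down.
- **Flap:** The flap's angle fits at 0.710 rad from the side camera and 0.704 rad from the top camera, and the tool turned 0.715 rad. The grip was set to 70 N, and the measured force on the tool was about 6 N at the end.
- **Pointer:** The red pointer measures about 0.71 rad from its arm. Its tip gives estimates from 0.70 to 0.72, and its position in the side picture gives about 0.70. In the side view the tip was at the same pixel before and after, so it was not shifted.
- **Failed check:** Arm-line fits of the pointer in the top pictures and the last side picture (which gave 0.86) were unusable. The 0.71 rests on the wrist picture and the first side picture.
- **Other things on the bench:** Nothing else was touched.

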